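# Level the proofing bed and register the lino block

## Robot

A 6-joint arm with a two-finger parallel gripper is mounted at the origin on the work surface. World frame = base frame: x ahead of the robot, y to its left, z up, the work surface at z = 0. Lengths are in m, angles in rad, forces in N, time in s.
With the tool pointing down it reaches from about 0.225 to 0.875 m from the base axis. Payload 3.4 kg.
Tool frame: the origin (TCP) lies at the centre of the arm's flange, where the gripper is bolted on; the fingertips stand 173 mm ahead of it and the grasp point (between the pads) lies 155 mm ahead of it (tip_reach is the distance from the TCP to the fingertips, in m); z points along the fingers, y is the direction in which the jaws open and shut (so a half turn about z gives the same grasp; the last joint's range is limited). The gripper opens to 85 mm and grips with 20 to 120 N. Pads are 22 mm wide; open, the fingers measure 114 mm over their backs; the gripper's body (76 mm by 85 mm) begins 54 mm behind the grasp point. The pads swing forward as they close: fully open they stand 13 mm farther back than shut.
Start: joints at [1.059, 0.276, 1.505, -0, 1.361, -0.121], TCP at [0.219, 0.532, 0.405] pointing down, gripper open.
Joint ranges: [-2.89, 2.89], [-0.75, 2.08], [0.22, 2.7], [-1.18, 4.32], [0.11, 2.71], [-2.7, 2.7]. Speed limits (rad/s): [2.57, 2.57, 3.14, 3.14, 3.14, 3.14].

## Interface

Orientations are given as a unit quaternion [w, x, y, z].
In Python, from workcell import read_state, get_image, sign_off, boxes_of, tip_reach gives the robot as it stands.
- The arm moves only by the shell command python3 -m pendant 'ROWS' [OPENING] [FORCE]. ROWS is JSON, a list of rows, each an object of numbers: "dx", "dy", "dz": the shift along the tool's x, y, z in units of 25 mm (1.0 is 25 mm); "ax", "ay", "az": the turn, a rotation vector about the tool's x, y, z in degrees. A call has 1 to 20 rows; each row shifts and turns the commanded pose from where the row before left it, along the tool's axes as they then stand; what a row does not reach is not made up. A row lasts 1/8 s, in which the tool goes at most 62.5 mm and 10.7 degrees, less where a joint would pass 70% of its speed; a pose out of reach is approached as far as the arm can. A call is refused whole if a number of a shift passes 1 or a number of a turn 10.7, either way. A call with a gripper value outside its range is refused whole. OPENING is the opening, from -1 (shut) to 1 (fully open), set as the call begins (- or left out, the last holds). The fingers move at their own pace and stop on an object; FORCE is the grip in N (left out, the last holds). Time passes only in rows, so rows that do not move let the fingers close. It gives the time, the measured TCP pose, the force and the opening at its end, in the units of the state.
- read_state(): the state, without advancing time (a new reading comes with each control period).
- get_image(name): name is "side" or "top"; returns a dict with "frame" (480x640x3 uint8, blue, green, red), "mtx" (3x3 intrinsics, pixels), "R" (3x3) and "t" (3): a world point X has camera coordinates R X + t. Camera axes: x right, y down, z forward; pixel columns grow to the right and rows downward; lengths in m; the calibration is good to about 2 mm. A picture is of the moment at which its call begins. There is no depth.
- sign_off(): hands the job in, once; it reports no verdict.
Trained networks look in a picture, given as the dict that the camera call returned (one of the last four; its "shot" number tells which), for a name from the list of things; names that differ only in an ending like _2 or _b are one class to them, and where a whole thing is asked for, a point or a joint stands for the part that bears it (a point fixed in the world has none). Each returns a list of dicts, best first, with "confidence" (0 to 1); they miss things now and then, are a little off and sometimes report something else, mostly with a low value. They report only what shows in the picture. A call takes as long as a camera call. They do not tell look-alikes from the thing itself.
- boxes_of(name, picture): "location" ([row, column] in pixels, amid what is visible of it).
The state is a dict: "time_s": time; "joint_pos": joint angles; "dq": joint speeds; "tau": joint torques, N m; "tool_pos": TCP position; "eef_rot": TCP orientation; "ft_force": force on the tool from outside, world axes, zero at the start; "moment": the same for the moment, N m; "grip_width": finger opening in m.
Only numpy, scipy, OpenCV 4.12 (cv2) and the standard library are available. Lean on these libraries where they do the work, as an engineer would, in place of code of your own. Each camera call takes 0.05 s, during which the arm holds its last target. There are 200 camera calls.

## Task

In the print studio, turn the red tilt knob until the hinged aluminium proofing bed sits level (red tab in line with the white band on its post). Then slide the lino block along the bed until it lies flat and flush against both dark wooden stops, the far one and the left one. Leave the bed level, and do not disturb the brayer, the ink jar or the baren.

Things in the scene. Friction and masses are not known exactly. Their poses are not given: they have to be found in the camera images.
- jig: Plywood base 340 x 250 x 14 mm, fixed. Origin on the table under the bed's middle; x points away from the knob to the hinge (roughly away from the robot), y left, z up. The bed's hinge line is at x +100 mm, z 58 mm. The knob's slanted wooden block is at the near end, x -172 mm. At x -94, y +119 mm a black post rises to 92 mm; its white band, 5 mm high, centred at z 64 mm, marks level.
- print_bed (a joint): Tilt of the bed, an aluminium plate 200 x 200 x 12 mm hinged at its far edge: 0 = level (top then 70 mm above the table), negative = near edge low, positive = near edge too high; rad, -0.156 to +0.064. Only the knob drives it, and holds it where left. A red tab, 5 mm high, on its near left corner stands beside the post's white band when level.
- bed_front (a point): Middle of the bed's near edge, on its top face; axes as the jig's but tilting with the bed.
- stop_corner (a point): On the bed's top face, the inside corner where the inner faces of the two stops meet; axes are the bed's (x towards the far stop, y towards the left stop, z up). Stops: dark wood bars 10 mm high, the far one 18 mm wide, the left one 13 mm wide. The bed's near edge is 180 mm back from here, its right edge 185 mm.
- knob_grip (a point): On the axis of the red tilt knob: a disc 60 mm across, 9 mm thick, with a bar grip 60 x 15 mm whose top is 12 mm above this point (the knob's foot 30 mm below). z points out along the axis, which leans 30 degrees from vertical to the jig's right (-y); x runs along the bar, y across its 15 mm (grip it so).
- tilt_knob (a joint): Turn of the knob, rad: grows clockwise as seen looking onto the knob, 0 when the bed is level, range -3.9 to 1.6; each rad clockwise raises the bed's tilt by 0.04 rad. It starts 1.5 to 2.9 rad short, so it may need more than one grasp. Friction about 0.18 N m: grip it firmly.
- lino_block: Lino printing block lying loose on the bed: light wood with grey face and a pale leaf pattern, 100 (x) x 90 (y) x 20 mm, 0.2 to 0.4 kg. Origin at the middle of its underside. It is too wide to be gripped safely: push it.
- block_corner (a point): The block's lower far left corner (x +50, y +45 mm from its origin), which belongs in the stop corner.
- brayer: Bystander: ink roller with a black roller 90 mm long, 36 mm across, and a red handle, 180 mm long in all; lies beside the jig. Origin on the table near the middle; x from handle to roller.
- ink_jar: Bystander: ink jar with black lid, 66 mm across, 65 mm high. Origin at the centre of its underside.
- baren: Bystander: wooden baren (rubbing disc with a knob), 100 mm across, 42 mm high. Origin at the centre of its underside.
Not all that is in view belongs to the job. Several things have the shape of the lino_block; the one meant has the colours described above.

How it is judged:
On the way, in this order (a step that is already met when the one before it is completed fails the run):
1. the bed is level (within 0.015 rad), the block not yet registered (value of joint print_bed between -0.015 and 0.015 rad), for 0.2 s.
2. the block is flush against both stops on the level bed (all of step 1 and x of block_corner in the frame of stop_corner between -0.003 and 0.003 m and y of block_corner in the frame of stop_corner between -0.003 and 0.003 m and z of block_corner in the frame of stop_corner between -0.003 and 0.003 m and angle between the x axis of lino_block and the x axis of stop_corner, either way round below 0.03 rad), for 0.2 s.
At the end, for the whole second after the job is handed in: The bed is level within 0.015 rad (0.86 degrees); the block lies flat on it at rest, its far left corner within 3 mm of the stop corner along each edge, its edges parallel to the stops within 0.03 rad (all of step 2 and linear speed of lino_block below 0.01 m/s and velocity of joint print_bed between -0.02 and 0.02 rad/s); the robot touches nothing.
It fails at once if the brayer is moved by more than 20 mm (distance of brayer from where it was at the start of the episode above 0.02 m).
It fails at once if the ink jar is moved by more than 20 mm (distance of ink_jar from where it was at the start of the episode above 0.02 m).
It fails at once if the baren is moved by more than 20 mm (distance of baren from where it was at the start of the episode above 0.02 m).
It also fails if it takes over 61 s, if anything falls off the work surface, if the arm or the gripper's body presses on something with over 40 N, if the wrist force passes 120 N, or if a joint passes its speed limit or range.

## Working session

There is one attempt and no reset: what is moved stays moved. The work goes in short steps, Python scripts to look and compute and a shell command to move; the robot and the scene stay as the last step left them, time stands still between calls to the robot, and variables do not carry over. Pictures are saved under pics/ and viewed, about 8 in all and at most 12, crops included, and the job is handed in when it is done.

```bash
mkdir -p pics
cat > h.py <<'E'
import numpy as np, cv2
from workcell import *
def tri(pts):  # list of (img,(row,col))
    A=[]
    for im,(r,c) in pts:
        P=im["mtx"]@np.c_[im["R"],im["t"]]
        A+= [c*P[2]-P[0], r*P[2]-P[1]]
    X=np.linalg.svd(np.array(A))[2][-1]; return X[:3]/X[3]
def onz(im,rc,z):
    P=im["mtx"]@np.c_[im["R"],im["t"]]; r,c=rc
    A=np.array([c*P[2]-P[0], r*P[2]-P[1]]); 
    return np.append(np.linalg.solve(A[:,:2],-(A[:,2]*z+A[:,3])),z)
def proj(im,X):
    p=im["mtx"]@(im["R"]@np.array(X)+np.array(im["t"])); return p[1]/p[2],p[0]/p[2]
E
python3 - <<'E'
from h import *
np.set_printoptions(precision=4,suppress=True)
ims={n:get_image(n) for n in("side","top")}
for n,im in ims.items():
    cv2.imwrite(f"pics/{n}0.png",im["frame"])
    print(n,-im["R"].T@im["t"],im["mtx"][0,0])
    for k in ["jig","print_bed","knob_grip","tilt_knob","lino_block","brayer","ink_jar","baren"]:
        print(k,[(np.round(d["location"]),round(d["confidence"],2)) for d in boxes_of(k,im)])
s=read_state();print(s["tool_pos"],s["eef_rot"],s["time_s"])
E
```

```text
side [0.3432 0.6724 0.7387] 526.3932179418659
jig [(array([281., 332.]), 0.93)]
print_bed [(array([258., 288.]), 0.83)]
knob_grip [(array([260., 396.]), 0.87), (array([240., 321.]), 0.18)]
tilt_knob [(array([261., 400.]), 0.62)]
lino_block [(array([209., 445.]), 0.73), (array([162., 419.]), 0.7), (array([235., 320.]), 0.64)]
brayer [(array([363., 200.]), 0.6), (array([257., 397.]), 0.36)]
ink_jar [(array([192., 361.]), 0.94)]
baren [(array([185., 289.]), 0.68)]
top [0.5381 0.0462 1.0403] 448.1363895344966
jig [(array([265., 287.]), 0.74), (array([246., 378.]), 0.55)]
print_bed [(array([220., 272.]), 0.72)]
knob_grip [(array([306., 291.]), 0.97)]
tilt_knob [(array([307., 294.]), 0.84)]
lino_block [(array([324., 394.]), 0.94), (array([279., 454.]), 0.87), (array([210., 439.]), 0.69), (array([239., 293.]), 0.68), (array([202., 176.]), 0.51)]
brayer [(array([196., 176.]), 0.65)]
ink_jar [(array([245., 381.]), 0.82)]
baren [(array([179., 367.]), 0.87)]
[0.219  0.5317 0.4048] [0.     0.1941 0.981  0.0001] 0.9
```

View pics/top0.png

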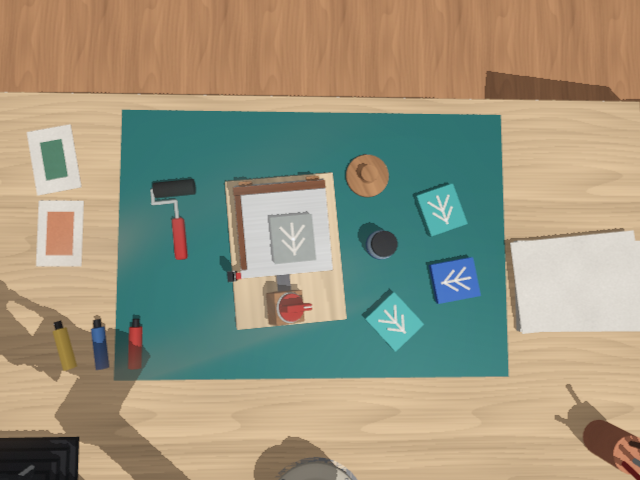

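View pics/side0.png

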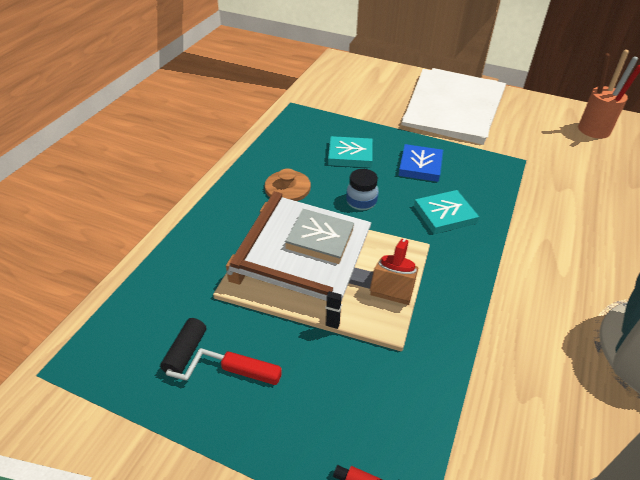

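The top view shows the jig with the grey block at (col 292, row 238) and the knob at (291, 307), its bar pointing right. The brayer is to the left and the jar and baren to the right. In the side view the post is at (333, 308) and the knob at (398, 260). I'll crop in for precise corners.

Run:
```python
import cv2,numpy as np
t=cv2.imread("pics/top0.png");s=cv2.imread("pics/side0.png")
a=cv2.resize(t[165:335,220:355],None,fx=3.5,fy=3.5,interpolation=cv2.INTER_CUBIC)
b=cv2.resize(s[230:330,320:402+18],None,fx=3.2,fy=3.2,interpolation=cv2.INTER_CUBIC)
o=np.zeros((600,800,3),np.uint8);o[:a.shape[0],:a.shape[1]]=a;o[:b.shape[0],475:475+b.shape[1]]=b
b2=cv2.resize(s[185:300,225:385],None,fx=2,fy=2,interpolation=cv2.INTER_CUBIC);o[330:330+230,475:795]=b2
cv2.imwrite("pics/crop0.png",o)
```

```text
(no output)
```

View pics/crop0.png

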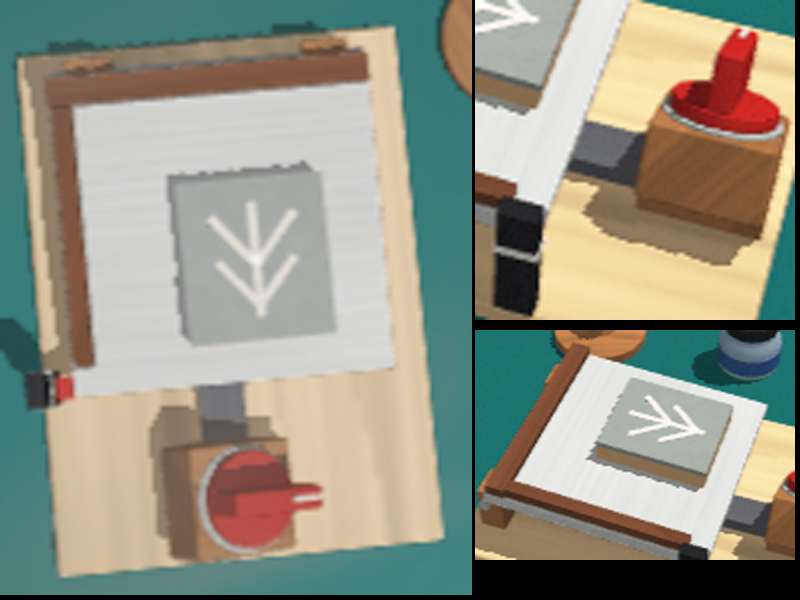

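```bash
cat > m.py <<'E'
from h import *
np.set_printoptions(precision=4,suppress=True)
I={n:get_image(n) for n in("side","top")}
T,S=I["top"],I["side"]
ct=lambda x,y:(165+y/3.5,220+x/3.5)
cs=lambda x,y:(230+y/3.2,320+(x-475)/3.2)
cs2=lambda x,y:(185+(y-330)/2,225+(x-475)/2)
E
python3 - <<'E'
from m import *
C=np.array([onz(T,ct(*p),.014) for p in[(18,58),(395,27),(443,538),(60,577)]])
print(C, np.linalg.norm(C-np.roll(C,-1,0),axis=1))
xa=(C[0]-C[3]+C[1]-C[2]);xa/=np.linalg.norm(xa);ya=(C[0]-C[1]+C[3]-C[2]);print("ang",np.degrees([np.arctan2(xa[1],xa[0]),np.arctan2(-ya[0],ya[1])]), "centre",C.mean(0))
print("bar tip",tri([(T,ct(320,497)),(S,cs(742,32))]))
print("disc",tri([(T,ct(249,499)),(S,cs(727,108))]))
print("far right bed corner top of stop",tri([(T,ct(367,53)),(S,cs2(588,347))]))
print("near right bed",tri([(T,ct(394,367)),(S,cs2(767,404))]))
print("blk near right top",tri([(T,ct(337,330)),(S,cs2(732,403))]))
print("blk far left top",tri([(T,ct(168,177)),(S,cs2(601,443))]))
print("blk far right",tri([(T,ct(322,168)),(S,cs2(627,378))]))
print("blk near left",tri([(T,ct(190,345)),(S,cs2(707,473))]))
print("inner stop corner top",tri([(T,ct(75,103)),(S,cs2(514,483))]))
E
```

```text
[[ 0.7377  0.2067  0.014 ]
 [ 0.7606 -0.0418  0.014 ]
 [ 0.4245 -0.0723  0.014 ]
 [ 0.4005  0.175   0.014 ]] [0.2495 0.3375 0.2484 0.3387]
ang [5.279  5.4123] centre [0.5808 0.0669 0.014 ]
bar tip [0.4599 0.0112 0.0853]
disc [0.4549 0.0535 0.0681]
far right bed corner top of stop [ 0.724  -0.0214  0.0754]
near right bed [ 0.5365 -0.0366  0.0581]
blk near right top [0.5592 0.0004 0.082 ]
blk far left top [0.6468 0.1019 0.0875]
blk far right [0.6596 0.0101 0.083 ]
blk near left [0.5487 0.0896 0.0801]
inner stop corner top [0.6977 0.1618 0.0722]
```

```bash
cat >> h.py <<'E'
from scipy.spatial.transform import Rotation as Ro
a=np.radians(5.35); jx=np.array([np.cos(a),np.sin(a),0]); jy=np.array([-np.sin(a),np.cos(a),0]); O=np.array([.6256,.0711,0])
n=-.5*jy+np.cos(np.pi/6)*np.array([0,0,1.]); G=np.array([.456,.0423,.089])
J=lambda x,y,z: O+x*jx+y*jy+[0,0,z]
def R0(s): return Ro.from_quat(np.roll(s["eef_rot"],-1))
def rt(y,z): return Ro.from_matrix(np.c_[np.cross(y,z),y,z])
def plan(Rt,pt):
    s=read_state(); R=R0(s); v=(R.inv()*Rt).as_rotvec(degrees=True); d=Rt.inv().apply(pt-s["tool_pos"])/.025
    print("rot",v.round(2),"N",np.abs(v).max()/10.7,"| after-rot shift",d.round(3),"| shift in present axes",R.inv().apply(pt-s["tool_pos"]).round(4)/.025)
E
python3 - <<'E'
from h import *
plan(rt(jx,-n),G+.24*n)
E
```

```text
rot [-16.28  26.96  60.77] N 5.679836192013981 | after-rot shift [-23.958   7.612  -8.849] | shift in present axes [-18.452 -18.736   4.316]
```

```bash
python3 -m pendant '[{"ax":-2.33,"ay":3.85,"az":8.68},{"ax":-2.33,"ay":3.85,"az":8.68},{"ax":-2.33,"ay":3.85,"az":8.68},{"ax":-2.33,"ay":3.85,"az":8.68},{"ax":-2.33,"ay":3.85,"az":8.68},{"ax":-2.33,"ay":3.85,"az":8.68},{"ax":-2.33,"ay":3.85,"az":8.68},{"dx":-1,"dy":0.32,"dz":-0.37},{"dx":-1,"dy":0.32,"dz":-0.37},{"dx":-1,"dy":0.32,"dz":-0.37},{"dx":-1,"dy":0.32,"dz":-0.37},{"dx":-1,"dy":0.32,"dz":-0.37},{"dx":-1,"dy":0.32,"dz":-0.37},{"dx":-1,"dy":0.32,"dz":-0.37},{"dx":-1,"dy":0.32,"dz":-0.37},{"dx":-1,"dy":0.32,"dz":-0.37},{"dx":-1,"dy":0.32,"dz":-0.37},{"dx":-1,"dy":0.32,"dz":-0.37},{"dx":-1,"dy":0.32,"dz":-0.37},{"dx":-1,"dy":0.32,"dz":-0.37}]' 1 60 && python3 -m pendant '[{"dx":-1,"dy":0.32,"dz":-0.37},{"dx":-1,"dy":0.32,"dz":-0.37},{"dx":-1,"dy":0.32,"dz":-0.37},{"dx":-1,"dy":0.32,"dz":-0.37},{"dx":-1,"dy":0.32,"dz":-0.37},{"dx":-1,"dy":0.32,"dz":-0.37},{"dx":-1,"dy":0.32,"dz":-0.37},{"dx":-1,"dy":0.32,"dz":-0.37},{"dx":-1,"dy":0.32,"dz":-0.37},{"dx":-1,"dy":0.32,"dz":-0.37},{"dx":-1,"dy":0.32,"dz":-0.37},{}]'
python3 - <<'E'
from h import *
plan(rt(jx,-n),G+.16*n); s=read_state(); print(np.round(s["joint_pos"],3),s["grip_width"])
for k in("side","top"): cv2.imwrite(f"pics/{k}1.png",get_image(k)["frame"])
t=cv2.imread("pics/top1.png");b=cv2.imread("pics/side1.png")
o=np.hstack([cv2.resize(t[200:360,220:380],(400,400)),cv2.resize(b[180:340,320:480],(400,400))]);cv2.imwrite("pics/c1.png",o)
E
```

```text
rot [-16.28  26.96  60.77] N 5.679836192013981 | after-rot shift [-23.958   7.612  -5.649] | shift in present axes [-17.708 -17.32    7.088]
[ 1.059  0.276  1.505 -0.     1.361 -0.121] 0.08551113319811686validation failed for argument at $[0]...
```

View pics/c1.png

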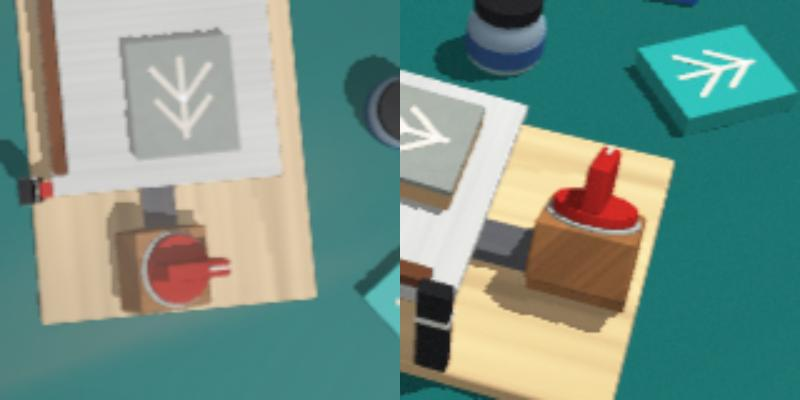

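The call was refused and nothing moved; the picture confirms the knob bar pointing down-slope to the right. Rows probably need all six numbers.

```bash
python3 -m pendant '[{"dx":0,"dy":0,"dz":0,"ax":-2.33,"ay":3.85,"az":8.68}]' 1 60; python3 -m pendant '[{"ax":-2.33,"ay":3.85,"az":8.68}]'
```

```text
time_s: 1.23
tool_pos: [0.2187, 0.5321, 0.4046]
eef_rot: [-0.03, 0.269, 0.962, 0.027]
ft_force: [0.1, 0.2, 1.0]
grip_width: 0.0855validation failed for argument at $[0]...
```

```bash
python3 -m pendant '[{"dx":0,"dy":0,"dz":0,"ax":-2.33,"ay":3.85,"az":8.68},{"dx":0,"dy":0,"dz":0,"ax":-2.33,"ay":3.85,"az":8.68},{"dx":0,"dy":0,"dz":0,"ax":-2.33,"ay":3.85,"az":8.68},{"dx":0,"dy":0,"dz":0,"ax":-2.33,"ay":3.85,"az":8.68},{"dx":0,"dy":0,"dz":0,"ax":-2.33,"ay":3.85,"az":8.68},{"dx":0,"dy":0,"dz":0,"ax":-2.33,"ay":3.85,"az":8.68},{"dx":-1,"dy":0.32,"dz":-0.37,"ax":0,"ay":0,"az":0},{"dx":-1,"dy":0.32,"dz":-0.37,"ax":0,"ay":0,"az":0},{"dx":-1,"dy":0.32,"dz":-0.37,"ax":0,"ay":0,"az":0},{"dx":-1,"dy":0.32,"dz":-0.37,"ax":0,"ay":0,"az":0},{"dx":-1,"dy":0.32,"dz":-0.37,"ax":0,"ay":0,"az":0},{"dx":-1,"dy":0.32,"dz":-0.37,"ax":0,"ay":0,"az":0},{"dx":-1,"dy":0.32,"dz":-0.37,"ax":0,"ay":0,"az":0},{"dx":-1,"dy":0.32,"dz":-0.37,"ax":0,"ay":0,"az":0},{"dx":-1,"dy":0.32,"dz":-0.37,"ax":0,"ay":0,"az":0},{"dx":-1,"dy":0.32,"dz":-0.37,"ax":0,"ay":0,"az":0},{"dx":-1,"dy":0.32,"dz":-0.37,"ax":0,"ay":0,"az":0},{"dx":-1,"dy":0.32,"dz":-0.37,"ax":0,"ay":0,"az":0},{"dx":-1,"dy":0.32,"dz":-0.37,"ax":0,"ay":0,"az":0}]'
python3 -m pendant '[{"dx":-1,"dy":0.32,"dz":-0.37,"ax":0,"ay":0,"az":0},{"dx":-1,"dy":0.32,"dz":-0.37,"ax":0,"ay":0,"az":0},{"dx":-1,"dy":0.32,"dz":-0.37,"ax":0,"ay":0,"az":0},{"dx":-1,"dy":0.32,"dz":-0.37,"ax":0,"ay":0,"az":0},{"dx":-1,"dy":0.32,"dz":-0.37,"ax":0,"ay":0,"az":0},{"dx":-1,"dy":0.32,"dz":-0.37,"ax":0,"ay":0,"az":0},{"dx":-1,"dy":0.32,"dz":-0.37,"ax":0,"ay":0,"az":0},{"dx":-1,"dy":0.32,"dz":-0.37,"ax":0,"ay":0,"az":0},{"dx":-1,"dy":0.32,"dz":-0.37,"ax":0,"ay":0,"az":0},{"dx":-1,"dy":0.32,"dz":-0.37,"ax":0,"ay":0,"az":0},{"dx":-1,"dy":0.32,"dz":-0.37,"ax":0,"ay":0,"az":0},{"dx":0,"dy":0,"dz":0,"ax":0,"ay":0,"az":0}]'
python3 - <<'E'
from h import *
plan(rt(jx,-n),G+.16*n); s=read_state(); print(np.round(s["joint_pos"],3),s["grip_width"])
for k in("side","top"): cv2.imwrite(f"pics/{k}1.png",get_image(k)["frame"])
t=cv2.imread("pics/top1.png");b=cv2.imread("pics/side1.png")
o=np.hstack([cv2.resize(t[200:360,220:380],(400,400)),cv2.resize(b[180:340,320:480],(400,400))]);cv2.imwrite("pics/c1.png",o)
E
```

```text
time_s: 3.6
tool_pos: [0.3548, 0.2004, 0.3464]
eef_rot: [-0.191, 0.65, 0.714, 0.175]
ft_force: [-0.4, -0.0, -0.2]
grip_width: 0.0858
time_s: 5.1
tool_pos: [0.4702, -0.0801, 0.2966]
eef_rot: [-0.191, 0.651, 0.714, 0.175]
ft_force: [0.1, 0.4, 0.0]
grip_width: 0.0856
rot [ 0.1   0.04 -0.07] N 0.009693875429921655 | after-rot shift [ 0.114 -0.109  3.256] | shift in present axes [ 0.116 -0.116  3.256]
[-0.487  0.294  1.844  0.445  1.333 -0.758] 0.08561707190824783
```

View pics/c1.png

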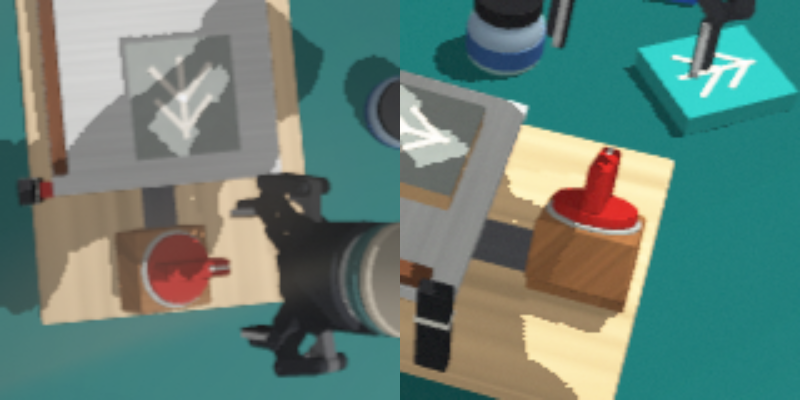

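Fingers straddle the bar (tips at rows 208 and 335 of the crop, bar at 268). I'll go down and grip.

```bash
python3 -m pendant '[{"dx":0.02,"dy":-0.02,"dz":0.65,"ax":0,"ay":0,"az":0},{"dx":0.02,"dy":-0.02,"dz":0.65,"ax":0,"ay":0,"az":0},{"dx":0.03,"dy":-0.02,"dz":0.65,"ax":0,"ay":0,"az":0},{"dx":0.03,"dy":-0.02,"dz":0.65,"ax":0,"ay":0,"az":0},{"dx":0.02,"dy":-0.02,"dz":0.65,"ax":0,"ay":0,"az":0},{"dx":0,"dy":0,"dz":0,"ax":0,"ay":0,"az":0}]'
python3 -m pendant '[{"dx":0,"dy":0,"dz":0,"ax":0,"ay":0,"az":0},{"dx":0,"dy":0,"dz":0,"ax":0,"ay":0,"az":0},{"dx":0,"dy":0,"dz":0,"ax":0,"ay":0,"az":0},{"dx":0,"dy":0,"dz":0,"ax":0,"ay":0,"az":0},{"dx":0,"dy":0,"dz":0,"ax":0,"ay":0,"az":0},{"dx":0,"dy":0,"dz":0,"ax":0,"ay":0,"az":0},{"dx":0,"dy":0,"dz":0,"ax":0,"ay":0,"az":0},{"dx":0,"dy":0,"dz":0,"ax":0,"ay":0,"az":0}]' -1 70
python3 - <<'E'
from h import *
plan(rt(jx,-n),G+.16*n); s=read_state(); print(np.round(s["joint_pos"],3),s["moment"])
E
```

```text
time_s: 5.95
tool_pos: [0.4616, -0.0341, 0.2278]
eef_rot: [-0.193, 0.65, 0.714, 0.174]
ft_force: [-0.0, 0.6, 0.2]
grip_width: 0.0858
time_s: 6.95
tool_pos: [0.4638, -0.0357, 0.2288]
eef_rot: [-0.19, 0.651, 0.714, 0.176]
ft_force: [6.0, -0.1, 3.4]
grip_width: 0.0136
rot [0.23 0.02 0.03] N 0.02137933771286541 | after-rot shift [-0.08  -0.02   0.009] | shift in present axes [-0.08  -0.02   0.008]
[-0.413  0.356  1.97   0.505  1.137 -0.796] [ 0.12708831 -0.59835541 -0.26900646]
```

```bash
python3 -m pendant '[{"dx":0,"dy":0,"dz":0,"ax":0,"ay":0,"az":10},{"dx":0,"dy":0,"dz":0,"ax":0,"ay":0,"az":10},{"dx":0,"dy":0,"dz":0,"ax":0,"ay":0,"az":10},{"dx":0,"dy":0,"dz":0,"ax":0,"ay":0,"az":10},{"dx":0,"dy":0,"dz":0,"ax":0,"ay":0,"az":10},{"dx":0,"dy":0,"dz":0,"ax":0,"ay":0,"az":10},{"dx":0,"dy":0,"dz":0,"ax":0,"ay":0,"az":10},{"dx":0,"dy":0,"dz":0,"ax":0,"ay":0,"az":10},{"dx":0,"dy":0,"dz":0,"ax":0,"ay":0,"az":0}]'
python3 - <<'E'
from h import *
s=read_state(); print(np.round(s["joint_pos"],3),s["moment"],s["ft_force"],s["grip_width"])
I={k:get_image(k) for k in("side","top")}
for k in I: cv2.imwrite(f"pics/{k}2.png",I[k]["frame"])
im=I["side"]
# predicted pixels of bed corners for tilts
for th in(-.08,-.04,0,.02):
    f=lambda x,y,z=.012:proj(im,J(.1+(x-.1)*np.cos(th)-0*z, y, .058+z+(x-.1)*np.sin(-(-th))*1.0))
    print(th,"nearR",np.round(f(-.1,-.1),1),"nearL",np.round(f(-.1,.1),1),"stopcorner",np.round(f(.08,.085),1))
p0=cv2.imread("pics/side0.png");p1=cv2.imread("pics/side2.png")
o=np.hstack([cv2.resize(p[195:305,280:380],(400,440),interpolation=cv2.INTER_CUBIC) for p in(p0,p1)]);cv2.imwrite("pics/c2.png",o)
E
```

```text
time_s: 8.07
tool_pos: [0.4663, -0.0371, 0.2279]
eef_rot: [-0.255, 0.958, 0.127, 0.015]
ft_force: [13.5, 0.4, -8.0]
grip_width: 0.0137
[-0.413  0.358  1.968  0.506  1.129  0.601] [-0.67024753 -1.5801788  -0.95294613] [13.51433767  0.36736542 -7.9781882 ] 0.013688259231886131
-0.08 nearR [210.8 373.1] nearL [289.8 342.4] stopcorner [262.3 243.9]
-0.04 nearR [214. 373.] nearL [293.1 342.5] stopcorner [262.6 244. ]
0 nearR [217.2 372.7] nearL [296.3 342.4] stopcorner [262.9 244.1]
0.02 nearR [218.7 372.5] nearL [297.8 342.3] stopcorner [263.1 244.1]
```

View pics/c2.png

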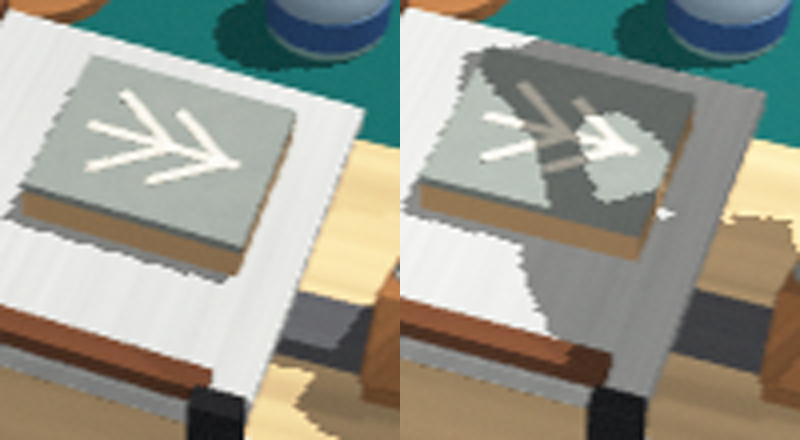

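Run:
```python
import cv2,numpy as np
a=cv2.imread("pics/side0.png");b=cv2.imread("pics/side2.png")
o=np.zeros((600,800,3),np.uint8)
def put(im,c,r,w,h,X,Y): o[Y:Y+6*h,X:X+6*w]=cv2.resize(im[r:r+h,c:c+w],None,fx=6,fy=6,interpolation=cv2.INTER_CUBIC)
put(a,315,283,40,46,0,0); put(b,315,283,40,46,250,0)
put(a,410,228,40,30,500,0)
put(a,385,332,40,30,500,190)
put(a,355,205,35,36,0,300); put(b,355,205,35,36,250,300)
put(a,200,280,40,30,500,380)
cv2.imwrite("pics/c3.png",o)
```

```text
(no output)
```

View pics/c3.png

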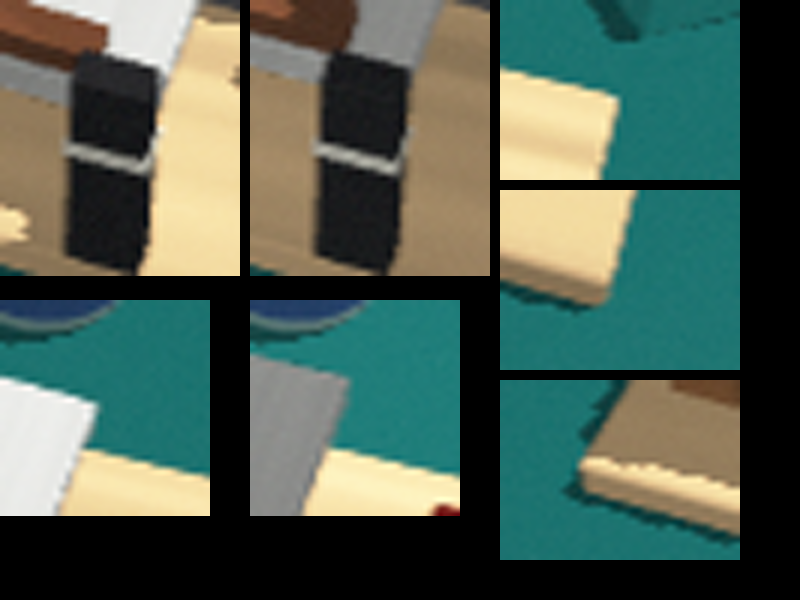

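Run:
```python
from h import *
im=get_image("side");tp=get_image("top")
for nm,X,m in[("nr",J(-.215,-.125,.014),(243.75,429.25)),("nl",J(-.215,.125,.014),(345.1,402.6)),("fl",J(.125,.125,.014),(293.4,213.25))]:
    print(nm,np.round(np.array(m)-proj(im,X),2))
for th in(-.06,0): print(th,np.round(proj(im,J(-.1,-.1,.07+.2*th)),2))
print("post c top",proj(im,J(-.094,.119,.092)),"band",proj(im,J(-.094,.119,.064)))
```

```text
nr [ 0.35 -1.71]
nl [-2.75 -2.14]
fl [-0.89 -0.5 ]
-0.06 [221.84 372.15]
0 [217.19 372.69]
post c top (np.float64(295.43480644223627), np.float64(335.88797527587195)) band (np.float64(306.4697315236086), np.float64(335.26563785917716))
```

```bash
Z='' ; python3 -m pendant '[{"dx":0,"dy":0,"dz":0,"ax":0,"ay":0,"az":6},{"dx":0,"dy":0,"dz":0,"ax":0,"ay":0,"az":6},{"dx":0,"dy":0,"dz":0,"ax":0,"ay":0,"az":0}]'
python3 -m pendant '[{"dx":0,"dy":0,"dz":0,"ax":0,"ay":0,"az":0},{"dx":0,"dy":0,"dz":0,"ax":0,"ay":0,"az":0},{"dx":0,"dy":0,"dz":0,"ax":0,"ay":0,"az":0},{"dx":0,"dy":0,"dz":0,"ax":0,"ay":0,"az":0},{"dx":0,"dy":0,"dz":-0.8,"ax":0,"ay":0,"az":0},{"dx":0,"dy":0,"dz":-1,"ax":0,"ay":0,"az":0},{"dx":0,"dy":0,"dz":-1,"ax":0,"ay":0,"az":0},{"dx":0,"dy":0,"dz":-1,"ax":0,"ay":0,"az":0},{"dx":0,"dy":0,"dz":-1,"ax":0,"ay":0,"az":0},{"dx":0,"dy":0,"dz":0,"ax":0,"ay":0,"az":0}]' 1
python3 - <<'E'
from h import *
s=read_state(); print(np.round(s["joint_pos"],3),s["time_s"])
I={k:get_image(k) for k in("side","top")}
for k in I: cv2.imwrite(f"pics/{k}3.png",I[k]["frame"])
p=cv2.imread("pics/side3.png");t=cv2.imread("pics/top3.png")
o=np.zeros((600,800,3),np.uint8)
o[:480,:480]=cv2.resize(p[200:320,265:385],(480,480),interpolation=cv2.INTER_CUBIC)
o[:480,490:790]=cv2.resize(t[200:296,220:280],(300,480),interpolation=cv2.INTER_CUBIC)
cv2.imwrite("pics/c4.png",o)
E
```

```text
time_s: 8.65
tool_pos: [0.4663, -0.0375, 0.2277]
eef_rot: [-0.255, 0.967, 0.027, -0.011]
ft_force: [12.6, -0.6, -9.4]
grip_width: 0.0138
time_s: 9.9
tool_pos: [0.4686, -0.0959, 0.3332]
eef_rot: [-0.258, 0.966, 0.028, -0.015]
ft_force: [0.4, 0.2, -0.8]
grip_width: 0.0854
[-0.516  0.26   1.786  0.428  1.425  0.862] 9.9
```

View pics/c4.png

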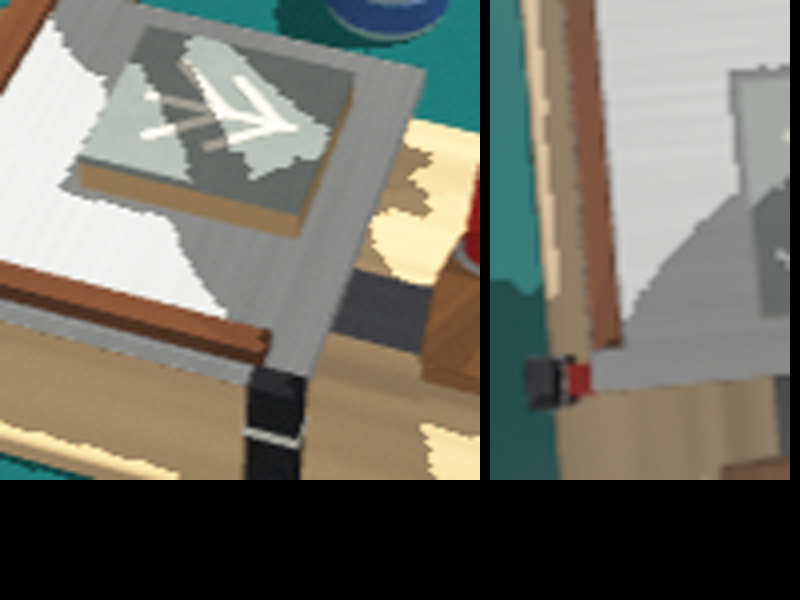

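The side view has the bed's near-right corner at (370.9, 217.4); level predicts (372.7, 217.2), with a local bias of about 0.3 px in rows. So the tilt is about 0 ± 0.005, which agrees with 92° turned from about -0.06. Next I'll measure the block and plan the pushes.

```bash
cat >> h.py <<'E'
Zd=np.array([0,0,-1.])
def toJ(p): d=np.array(p)-O; return np.array([d@jx,d@jy,d[2]])*1000
E
python3 - <<'E'
from h import *
np.set_printoptions(precision=4,suppress=True)
T=get_image("top");S=get_image("side")
ct=lambda x,y:(165+y/3.5-.4,220+x/3.5-.4)
for p,z in[((168,177),.0865),((322,168),.0865),((337,330),.080),((190,345),.080)]: print("blk",toJ(onz(T,ct(*p),z)))
print("res farR stop",np.array([193.3,281.3])-proj(S,J(.1,-.1,.08)),"stop inner",np.array([261.3,244.3])-proj(S,J(.08,.085,.08)))
plan(rt(-jy,Zd),J(-.1,-.018,.32)); s=read_state(); print(toJ(s["tool_pos"]))
E
```

```text
blk [29.2153 30.5823 86.5   ]
blk [ 26.4998 -63.5438  86.5   ]
blk [-72.9141 -63.8177  80.    ]
blk [-73.8095  26.3813  80.    ]
res farR stop [2.8089 7.8869] stop inner [2.3565 0.7486]
rot [-30.08   0.61  -1.95] N 2.810891286825743 | after-rot shift [ 2.909 -5.29   0.444] | shift in present axes [ 2.76  -4.456  3.032]
[-172.716  -150.2501  331.0977]
```

```bash
python3 -m pendant '[{"dx":0,"dy":0,"dz":0,"ax":-10,"ay":0.2,"az":-0.65},{"dx":0,"dy":0,"dz":0,"ax":-10,"ay":0.2,"az":-0.65},{"dx":0,"dy":0,"dz":0,"ax":-10,"ay":0.2,"az":-0.65},{"dx":0.88,"dy":-0.68,"dz":0,"ax":0,"ay":0,"az":0},{"dx":0.88,"dy":-0.68,"dz":0,"ax":0,"ay":0,"az":0},{"dx":0.88,"dy":-0.68,"dz":0,"ax":0,"ay":0,"az":0},{"dx":0.88,"dy":-0.68,"dz":0,"ax":0,"ay":0,"az":0},{"dx":0,"dy":0,"dz":1,"ax":0,"ay":0,"az":0},{"dx":0,"dy":0,"dz":1,"ax":0,"ay":0,"az":0},{"dx":0,"dy":0,"dz":1,"ax":0,"ay":0,"az":0},{"dx":0,"dy":0,"dz":0,"ax":0,"ay":0,"az":0}]' -1 30
python3 - <<'E'
from h import *
plan(rt(-jy,Zd),J(-.085,-.082,.247)); s=read_state(); print(toJ(s["tool_pos"]),s["ft_force"],s["grip_width"])
E
```

```text
time_s: 11.48
tool_pos: [0.5482, -0.0186, 0.2545]
eef_rot: [-0.001, 0.999, 0.047, -0.002]
ft_force: [-0.1, 0.8, -1.0]
grip_width: 0.0002
rot [-0.12  0.28  0.02] N 0.026250690035343943 | after-rot shift [ 0.018 -0.004  0.302] | shift in present axes [ 0.02  -0.004  0.3  ]
[-85.45518046 -82.10599121 254.54923197] [-0.12524054  0.84373271 -1.00663695] 0.00021540808013133288
```

```bash
python3 -m pendant '[{"dx":0,"dy":0,"dz":0.16,"ax":0,"ay":0,"az":0},{"dx":0,"dy":0,"dz":0.16,"ax":0,"ay":0,"az":0},{"dx":0,"dy":0,"dz":0,"ax":0,"ay":0,"az":0}]'
for i in 1 2; do python3 -c "from h import *;s=read_state();print(s['tool_pos'][2],s['ft_force'])"; [ $i = 1 ] && python3 -m pendant '[{"dx":0,"dy":0,"dz":0.08,"ax":0,"ay":0,"az":0},{"dx":0,"dy":0,"dz":0.08,"ax":0,"ay":0,"az":0},{"dx":0,"dy":0,"dz":0,"ax":0,"ay":0,"az":0}]' >/dev/null; done
```

```text
time_s: 11.85
tool_pos: [0.5497, -0.0193, 0.2496]
eef_rot: [-0.0, 0.999, 0.046, 0.001]
ft_force: [-0.0, -0.5, 0.9]
grip_width: 0.0003
0.24956298820780856 [-0.00833371 -0.47620541  0.91194187]
0.24511420258474279 [-0.03751009 -0.60752367 -0.53134531]
```

```bash
python3 -m pendant '[{"dx":0,"dy":0,"dz":0.04,"ax":0,"ay":0,"az":0},{"dx":0,"dy":0,"dz":0.04,"ax":0,"ay":0,"az":0},{"dx":0,"dy":0,"dz":0,"ax":0,"ay":0,"az":0}]'
 python3 -m pendant '[{"dx":0,"dy":0,"dz":0.04,"ax":0,"ay":0,"az":0},{"dx":0,"dy":0,"dz":0.04,"ax":0,"ay":0,"az":0},{"dx":0,"dy":0,"dz":0,"ax":0,"ay":0,"az":0}]'
```

```text
time_s: 12.6
tool_pos: [0.5497, -0.0193, 0.2437]
eef_rot: [-0.0, 0.999, 0.047, 0.001]
ft_force: [-1.3, -0.1, 4.4]
grip_width: -0.0
time_s: 12.98
tool_pos: [0.5495, -0.0193, 0.2435]
eef_rot: [0.0, 0.999, 0.047, 0.001]
ft_force: [-4.0, 1.0, 17.0]
grip_width: -0.0003
```

```bash
python3 -m pendant '[{"dx":0,"dy":0.2,"dz":-0.6,"ax":0,"ay":0,"az":0},{"dx":0.97,"dy":0,"dz":0,"ax":0,"ay":0,"az":0},{"dx":0.97,"dy":0,"dz":0,"ax":0,"ay":0,"az":0},{"dx":0.97,"dy":0,"dz":0,"ax":0,"ay":0,"az":0},{"dx":0.97,"dy":0,"dz":0,"ax":0,"ay":0,"az":0},{"dx":0.97,"dy":0,"dz":0,"ax":0,"ay":0,"az":0},{"dx":0.97,"dy":0,"dz":0,"ax":0,"ay":0,"az":0},{"dx":0,"dy":0,"dz":0.22,"ax":0,"ay":0,"az":0},{"dx":0,"dy":0,"dz":0.2,"ax":0,"ay":0,"az":0},{"dx":0,"dy":0,"dz":0,"ax":0,"ay":0,"az":0}]'
python3 -m pendant '[{"dx":0,"dy":0,"dz":0.04,"ax":0,"ay":0,"az":0},{"dx":0,"dy":0,"dz":0.04,"ax":0,"ay":0,"az":0},{"dx":0,"dy":0,"dz":0,"ax":0,"ay":0,"az":0}]'
python3 -m pendant '[{"dx":0,"dy":0,"dz":0.04,"ax":0,"ay":0,"az":0},{"dx":0,"dy":0,"dz":0.04,"ax":0,"ay":0,"az":0},{"dx":0,"dy":0,"dz":0,"ax":0,"ay":0,"az":0}]'
```

```text
time_s: 14.22
tool_pos: [0.6937, -0.0109, 0.2451]
eef_rot: [-0.0, 0.999, 0.046, -0.001]
ft_force: [0.3, -0.3, -1.6]
grip_width: -0.0002
time_s: 14.6
tool_pos: [0.6948, -0.0108, 0.2441]
eef_rot: [-0.0, 0.999, 0.046, 0.001]
ft_force: [0.2, -0.3, 0.5]
grip_width: 0.0002
time_s: 14.98
tool_pos: [0.695, -0.0108, 0.2435]
eef_rot: [0.0, 0.999, 0.047, 0.001]
ft_force: [-2.3, -0.1, 6.9]
grip_width: -0.0002
```

Touch gives surface heights of 70.6 mm at x -85 and 70.5 mm at x +60, so the bed is level within about 0.003 rad. Next is the +x push.

```bash
python3 -m pendant '[{"dx":0,"dy":0,"dz":-0.9,"ax":0,"ay":0,"az":0},{"dx":0,"dy":0,"dz":-0.9,"ax":0,"ay":0,"az":0},{"dx":-0.93,"dy":-0.4,"dz":0,"ax":0,"ay":0,"az":0},{"dx":-0.93,"dy":-0.4,"dz":0,"ax":0,"ay":0,"az":0},{"dx":-0.93,"dy":-0.4,"dz":0,"ax":0,"ay":0,"az":0},{"dx":-0.93,"dy":-0.4,"dz":0,"ax":0,"ay":0,"az":0},{"dx":-0.93,"dy":-0.4,"dz":0,"ax":0,"ay":0,"az":0},{"dx":-0.93,"dy":-0.4,"dz":0,"ax":0,"ay":0,"az":0},{"dx":-0.93,"dy":-0.4,"dz":0,"ax":0,"ay":0,"az":0},{"dx":0,"dy":0,"dz":0,"ax":0,"ay":0,"az":0}]' 0.18 60
python3 - <<'E'
from h import *
plan(rt(-jy,Zd),J(-.102,-.018,.244)); s=read_state(); print(toJ(s["tool_pos"]),s["grip_width"])
E
```

```text
time_s: 16.23
tool_pos: [0.5248, 0.0443, 0.2868]
eef_rot: [-0.0, 0.999, 0.047, 0.0]
ft_force: [-0.1, -0.1, -0.6]
grip_width: 0.0506
rot [-0.01 -0.04  0.03] N 0.00375591043779228 | after-rot shift [0.033 0.027 1.712] | shift in present axes [0.032 0.028 1.712]
[-102.83338306  -17.32907448  286.80515319] 0.05058760129510096
```

```bash
python3 -m pendant '[{"dx":0,"dy":0,"dz":0.85,"ax":0,"ay":0,"az":0},{"dx":0,"dy":0,"dz":0.85,"ax":0,"ay":0,"az":0},{"dx":0.3,"dy":0,"dz":0,"ax":0,"ay":0,"az":0},{"dx":0.3,"dy":0,"dz":0,"ax":0,"ay":0,"az":0},{"dx":0.3,"dy":0,"dz":0,"ax":0,"ay":0,"az":0},{"dx":0.3,"dy":0,"dz":0,"ax":0,"ay":0,"az":0},{"dx":0.3,"dy":0,"dz":0,"ax":0,"ay":0,"az":0}]'
python3 -m pendant '[{"dx":0.25,"dy":0,"dz":0,"ax":0,"ay":0,"az":0},{"dx":0.25,"dy":0,"dz":0,"ax":0,"ay":0,"az":0},{"dx":0.25,"dy":0,"dz":0,"ax":0,"ay":0,"az":0},{"dx":0.25,"dy":0,"dz":0,"ax":0,"ay":0,"az":0},{"dx":0,"dy":0,"dz":0,"ax":0,"ay":0,"az":0}]'
python3 - <<'E'
from h import *
s=read_state(); print(toJ(s["tool_pos"]),s["grip_width"],s["moment"])
for k in("side","top"): cv2.imwrite(f"pics/{k}5.png",get_image(k)["frame"])
t=cv2.imread("pics/top5.png");b=cv2.imread("pics/side5.png")
o=np.hstack([cv2.resize(t[165:295,220:350],(400,400)),cv2.resize(b[180:340,210:370],(400,400))]);cv2.imwrite("pics/c5.png",o)
E
```

```text
time_s: 17.1
tool_pos: [0.5641, 0.0473, 0.2446]
eef_rot: [-0.0, 0.999, 0.047, 0.001]
ft_force: [-2.5, -0.3, 1.6]
grip_width: 0.0505
time_s: 17.73
tool_pos: [0.5897, 0.0496, 0.2443]
eef_rot: [-0.0, 0.999, 0.046, 0.002]
ft_force: [0.4, -0.0, -0.1]
grip_width: 0.0502
[-37.7644107  -18.0137099  244.30322356] 0.05016270040564294 [ 0.01776346 -0.01783666 -0.04412676]
```

View pics/c5.png

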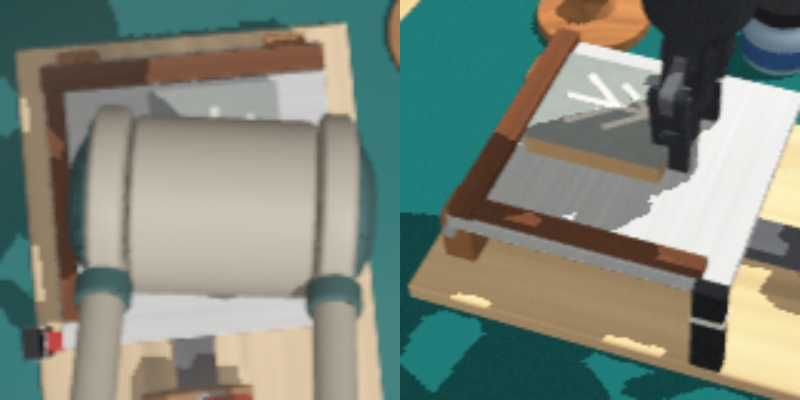

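The block is flat and square in front of the fingers, a few mm short of the far stop. I'll creep forward until the force rises.

```bash
python3 -m pendant '[{"dx":0.09,"dy":0,"dz":0,"ax":0,"ay":0,"az":0},{"dx":0.09,"dy":0,"dz":0,"ax":0,"ay":0,"az":0},{"dx":0,"dy":0,"dz":0,"ax":0,"ay":0,"az":0}]'
python3 -m pendant '[{"dx":0.06,"dy":0,"dz":0,"ax":0,"ay":0,"az":0},{"dx":0.06,"dy":0,"dz":0,"ax":0,"ay":0,"az":0},{"dx":0,"dy":0,"dz":0,"ax":0,"ay":0,"az":0}]'; python3 -c "from h import *;print(toJ(read_state()['tool_pos']))"
```

```text
time_s: 18.2
tool_pos: [0.5931, 0.05, 0.2443]
eef_rot: [-0.0, 0.999, 0.047, 0.001]
ft_force: [-1.3, -0.9, 0.8]
grip_width: 0.0504
time_s: 18.58
tool_pos: [0.5964, 0.0503, 0.2443]
eef_rot: [-0.0, 0.999, 0.046, 0.001]
ft_force: [-2.2, 0.7, 0.4]
grip_width: 0.0505
[-31.04238631 -17.94746496 244.27275084]
```

```bash
python3 -m pendant '[{"dx":0.06,"dy":0,"dz":0,"ax":0,"ay":0,"az":0},{"dx":0.06,"dy":0,"dz":0,"ax":0,"ay":0,"az":0},{"dx":0,"dy":0,"dz":0,"ax":0,"ay":0,"az":0}]'; python3 -c "from h import *;print(toJ(read_state()['tool_pos']))"
python3 -m pendant '[{"dx":0.06,"dy":0,"dz":0,"ax":0,"ay":0,"az":0},{"dx":0.06,"dy":0,"dz":0,"ax":0,"ay":0,"az":0},{"dx":0,"dy":0,"dz":0,"ax":0,"ay":0,"az":0}]'; python3 -c "from h import *;print(toJ(read_state()['tool_pos']))"
```

```text
time_s: 18.95
tool_pos: [0.5983, 0.0505, 0.2442]
eef_rot: [-0.0, 0.999, 0.047, -0.0]
ft_force: [-5.5, -0.8, 3.9]
grip_width: 0.0503
[-29.0500955  -17.92162804 244.2452377 ]
time_s: 19.32
tool_pos: [0.5994, 0.0506, 0.2442]
eef_rot: [0.0, 0.999, 0.047, -0.003]
ft_force: [-10.7, -1.3, 7.2]
grip_width: 0.0505
[-28.03172249 -17.91448828 244.21037037]
```

```bash
python3 -m pendant '[{"dx":-0.4,"dy":0,"dz":0,"ax":0,"ay":0,"az":0},{"dx":-0.4,"dy":0,"dz":0,"ax":0,"ay":0,"az":0},{"dx":0,"dy":0,"dz":-0.9,"ax":0,"ay":0,"az":0},{"dx":0,"dy":0,"dz":-0.9,"ax":0,"ay":0,"az":0},{"dx":0,"dy":0.9,"dz":0,"ax":0,"ay":0,"az":0},{"dx":0,"dy":0.9,"dz":0,"ax":0,"ay":0,"az":0},{"dx":0,"dy":0.9,"dz":0,"ax":0,"ay":0,"az":0},{"dx":0,"dy":0,"dz":0,"ax":0,"ay":0,"az":-10},{"dx":0,"dy":0,"dz":0,"ax":0,"ay":0,"az":-10},{"dx":0,"dy":0,"dz":0,"ax":0,"ay":0,"az":-10},{"dx":0,"dy":0,"dz":0,"ax":0,"ay":0,"az":-10},{"dx":0,"dy":0,"dz":0,"ax":0,"ay":0,"az":-10},{"dx":0,"dy":0,"dz":0,"ax":0,"ay":0,"az":-10},{"dx":0,"dy":0,"dz":0,"ax":0,"ay":0,"az":-10},{"dx":0,"dy":0,"dz":0,"ax":0,"ay":0,"az":-10},{"dx":0,"dy":0,"dz":0,"ax":0,"ay":0,"az":-10},{"dx":0,"dy":0,"dz":0,"ax":0,"ay":0,"az":0}]'
python3 - <<'E'
from h import *
plan(rt(jx,Zd),J(.028,-.088,.244)); s=read_state(); print(toJ(s["tool_pos"]),np.round(s["joint_pos"],2))
E
```

```text
time_s: 21.45
tool_pos: [0.5885, -0.0182, 0.2894]
eef_rot: [0.001, 0.674, 0.739, 0.001]
ft_force: [0.2, -0.2, -0.6]
grip_width: 0.0507
rot [ 0.19  0.01 -0.14] N 0.017494706062482695 | after-rot shift [-0.101  2.931  1.817] | shift in present axes [-0.096  2.924  1.828]
[-45.27159411 -85.46621385 289.4159358 ] [-0.15  0.38  1.65  0.    1.11 -0.24]
```

```bash
python3 -m pendant '[{"dx":-0.1,"dy":0.98,"dz":0,"ax":0,"ay":0,"az":0},{"dx":0,"dy":0.98,"dz":0,"ax":0,"ay":0,"az":0},{"dx":0,"dy":0.98,"dz":0,"ax":0,"ay":0,"az":0},{"dx":0,"dy":0,"dz":0.9,"ax":0,"ay":0,"az":0},{"dx":0,"dy":0,"dz":0.9,"ax":0,"ay":0,"az":0},{"dx":0.31,"dy":0,"dz":0,"ax":0,"ay":0,"az":0},{"dx":0.31,"dy":0,"dz":0,"ax":0,"ay":0,"az":0},{"dx":0.31,"dy":0,"dz":0,"ax":0,"ay":0,"az":0},{"dx":0.31,"dy":0,"dz":0,"ax":0,"ay":0,"az":0},{"dx":0.31,"dy":0,"dz":0,"ax":0,"ay":0,"az":0},{"dx":0.31,"dy":0,"dz":0,"ax":0,"ay":0,"az":0},{"dx":0.31,"dy":0,"dz":0,"ax":0,"ay":0,"az":0},{"dx":0.31,"dy":0,"dz":0,"ax":0,"ay":0,"az":0},{"dx":0,"dy":0,"dz":0,"ax":0,"ay":0,"az":0}]'
python3 -c "from h import *;print(toJ(read_state()['tool_pos']))"
python3 -m pendant '[{"dx":0.1,"dy":0,"dz":0,"ax":0,"ay":0,"az":0},{"dx":0.1,"dy":0,"dz":0,"ax":0,"ay":0,"az":0},{"dx":0.1,"dy":0,"dz":0,"ax":0,"ay":0,"az":0},{"dx":0,"dy":0,"dz":0,"ax":0,"ay":0,"az":0}]'
python3 -c "from h import *;print(toJ(read_state()['tool_pos']))"
```

```text
time_s: 23.2
tool_pos: [0.6558, 0.049, 0.2441]
eef_rot: [-0.0, 0.673, 0.739, 0.001]
ft_force: [-0.2, -0.5, -0.2]
grip_width: 0.0502
[ 28.01195928 -24.86460741 244.13330426]
time_s: 23.7
tool_pos: [0.6553, 0.0557, 0.2443]
eef_rot: [0.0, 0.673, 0.739, 0.001]
ft_force: [0.2, -0.2, 0.8]
grip_width: 0.0503
[ 28.15171943 -18.15154581 244.33107918]
```

```bash
python3 -m pendant '[{"dx":0.07,"dy":0,"dz":0,"ax":0,"ay":0,"az":0},{"dx":0.07,"dy":0,"dz":0,"ax":0,"ay":0,"az":0},{"dx":0,"dy":0,"dz":0,"ax":0,"ay":0,"az":0}]'
python3 -m pendant '[{"dx":0.07,"dy":0,"dz":0,"ax":0,"ay":0,"az":0},{"dx":0.07,"dy":0,"dz":0,"ax":0,"ay":0,"az":0},{"dx":0,"dy":0,"dz":0,"ax":0,"ay":0,"az":0}]'
python3 -c "from h import *;print(toJ(read_state()['tool_pos']))"
```

```text
time_s: 24.08
tool_pos: [0.6551, 0.0584, 0.2444]
eef_rot: [0.001, 0.673, 0.739, 0.0]
ft_force: [-0.1, -4.1, -0.6]
grip_width: 0.0502
time_s: 24.45
tool_pos: [0.655, 0.0594, 0.2446]
eef_rot: [0.003, 0.673, 0.739, -0.002]
ft_force: [-0.3, -12.4, 0.1]
grip_width: 0.0506
[ 28.17116783 -14.372843   244.5668182 ]
```

```bash
python3 -m pendant '[{"dx":-0.4,"dy":0,"dz":0,"ax":0,"ay":0,"az":0},{"dx":-0.4,"dy":0,"dz":0,"ax":0,"ay":0,"az":0},{"dx":0,"dy":0,"dz":-0.9,"ax":0,"ay":0,"az":0},{"dx":0,"dy":0,"dz":-0.9,"ax":0,"ay":0,"az":0},{"dx":0,"dy":-1,"dz":0,"ax":0,"ay":0,"az":0},{"dx":0,"dy":-1,"dz":0,"ax":0,"ay":0,"az":0},{"dx":0,"dy":-1,"dz":-0.5,"ax":0,"ay":0,"az":0},{"dx":0,"dy":-1,"dz":-0.5,"ax":0,"ay":0,"az":0},{"dx":0,"dy":-1,"dz":0,"ax":0,"ay":0,"az":0},{"dx":0,"dy":-1,"dz":0,"ax":0,"ay":0,"az":0},{"dx":0,"dy":-1,"dz":0,"ax":0,"ay":0,"az":0},{"dx":0,"dy":-1,"dz":0,"ax":0,"ay":0,"az":0},{"dx":0,"dy":0,"dz":0,"ax":0,"ay":0,"az":0}]'
python3 - <<'E'
from h import *
for k in("side","top"): cv2.imwrite(f"pics/{k}6.png",get_image(k)["frame"])
t=cv2.imread("pics/top6.png");b=cv2.imread("pics/side6.png")
o=np.zeros((400,800,3),np.uint8)
o[:,:400]=cv2.resize(t[170:250,225:305],(400,400),interpolation=cv2.INTER_CUBIC);o[:,400:]=cv2.resize(b[185:285,220:320],(400,400),interpolation=cv2.INTER_CUBIC);cv2.imwrite("pics/c6.png",o)
print(toJ(read_state()["tool_pos"]))
E
```

```text
time_s: 26.08
tool_pos: [0.4559, 0.024, 0.3142]
eef_rot: [0.0, 0.674, 0.739, 0.001]
ft_force: [0.4, -0.1, -0.0]
grip_width: 0.0505
[-171.13600765  -31.42058299  314.56147837]
```

View pics/c6.png

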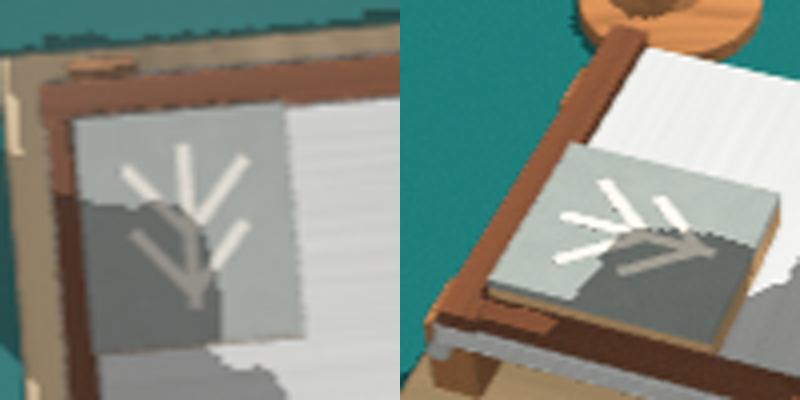

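Both edges look flush: there is no bare metal between block and stop in either view, at about (75,118) in the left crop and (490,290) in the right. I have time for a light confirming nudge along +x.

```bash
python3 -m pendant '[{"dx":0,"dy":0.5,"dz":-0.2,"ax":0,"ay":0,"az":10},{"dx":0,"dy":0,"dz":0,"ax":0,"ay":0,"az":10},{"dx":0,"dy":0,"dz":0,"ax":0,"ay":0,"az":10},{"dx":0,"dy":0,"dz":0,"ax":0,"ay":0,"az":10},{"dx":0,"dy":0,"dz":0,"ax":0,"ay":0,"az":10},{"dx":0,"dy":0,"dz":0,"ax":0,"ay":0,"az":10},{"dx":0,"dy":0,"dz":0,"ax":0,"ay":0,"az":10},{"dx":0,"dy":0,"dz":0,"ax":0,"ay":0,"az":10},{"dx":0,"dy":0,"dz":0,"ax":0,"ay":0,"az":10},{"dx":0,"dy":0,"dz":0,"ax":0,"ay":0,"az":0}]'
python3 -c "
from h import *
plan(rt(-jy,Zd),J(-.06,.035,.245)); print(toJ(read_state()['tool_pos']))"
```

```text
time_s: 27.42
tool_pos: [0.471, 0.025, 0.3191]
eef_rot: [-0.0, 0.999, 0.048, 0.001]
ft_force: [0.5, 0.1, -0.0]
grip_width: 0.0503
rot [-0.01 -0.17  0.1 ] N 0.015526648617755892 | after-rot shift [ 3.927 -2.66   2.964] | shift in present axes [ 3.924 -2.652  2.976]
[-158.18344137  -31.4898263   319.10976926]
```

```bash
python3 -m pendant '[{"dx":0.98,"dy":-0.66,"dz":0,"ax":0,"ay":0,"az":0},{"dx":0.98,"dy":-0.66,"dz":0,"ax":0,"ay":0,"az":0},{"dx":0.98,"dy":-0.66,"dz":0,"ax":0,"ay":0,"az":0},{"dx":0.98,"dy":-0.66,"dz":0,"ax":0,"ay":0,"az":0},{"dx":0,"dy":0,"dz":0.98,"ax":0,"ay":0,"az":0},{"dx":0,"dy":0,"dz":0.98,"ax":0,"ay":0,"az":0},{"dx":0,"dy":0,"dz":0.98,"ax":0,"ay":0,"az":0},{"dx":0.3,"dy":0,"dz":0,"ax":0,"ay":0,"az":0},{"dx":0.3,"dy":0,"dz":0,"ax":0,"ay":0,"az":0},{"dx":0.3,"dy":0,"dz":0,"ax":0,"ay":0,"az":0},{"dx":0.1,"dy":0,"dz":0,"ax":0,"ay":0,"az":0},{"dx":0.1,"dy":0,"dz":0,"ax":0,"ay":0,"az":0},{"dx":0,"dy":0,"dz":0,"ax":0,"ay":0,"az":0}]'
python3 -c "from h import *;print(toJ(read_state()['tool_pos']))"
python3 -m pendant '[{"dx":0.08,"dy":0,"dz":0,"ax":0,"ay":0,"az":0},{"dx":0.08,"dy":0,"dz":0,"ax":0,"ay":0,"az":0},{"dx":0.08,"dy":0,"dz":0,"ax":0,"ay":0,"az":0},{"dx":0,"dy":0,"dz":0,"ax":0,"ay":0,"az":0}]'
python3 -c "from h import *;print(toJ(read_state()['tool_pos']))"
```

```text
time_s: 29.05
tool_pos: [0.5888, 0.1023, 0.246]
eef_rot: [-0.0, 0.999, 0.047, 0.001]
ft_force: [-0.4, -0.2, 0.6]
grip_width: 0.0504
[-33.74647398  34.53075904 246.01114307]
time_s: 29.55
tool_pos: [0.5937, 0.1028, 0.2456]
eef_rot: [0.0, 0.999, 0.047, -0.001]
ft_force: [-5.8, -0.7, 3.1]
grip_width: 0.0508
[-28.81236982  34.52889113 245.62210651]
```

Contact came at x -28.8 mm with 5.8 N, against -29.05 mm with 5.5 N the first time, so the block is still against the far stop. I'll back off and check.

```bash
python3 -m pendant '[{"dx":-0.4,"dy":0,"dz":0,"ax":0,"ay":0,"az":0},{"dx":-0.4,"dy":0,"dz":0,"ax":0,"ay":0,"az":0},{"dx":0,"dy":0,"dz":-1,"ax":0,"ay":0,"az":0},{"dx":0,"dy":0,"dz":-1,"ax":0,"ay":0,"az":0},{"dx":0,"dy":0,"dz":-1,"ax":0,"ay":0,"az":0},{"dx":0,"dy":0,"dz":-1,"ax":0,"ay":0,"az":0},{"dx":-1,"dy":0,"dz":0,"ax":0,"ay":0,"az":0},{"dx":-1,"dy":0,"dz":0,"ax":0,"ay":0,"az":0},{"dx":-1,"dy":0,"dz":0,"ax":0,"ay":0,"az":0},{"dx":-1,"dy":0,"dz":0,"ax":0,"ay":0,"az":0},{"dx":-1,"dy":0,"dz":0,"ax":0,"ay":0,"az":0},{"dx":-1,"dy":0,"dz":0,"ax":0,"ay":0,"az":0},{"dx":0,"dy":0,"dz":0,"ax":0,"ay":0,"az":0},{"dx":0,"dy":0,"dz":0,"ax":0,"ay":0,"az":0}]'
python3 - <<'E'
from h import *
for k in("side","top"): cv2.imwrite(f"pics/{k}7.png",get_image(k)["frame"])
t=cv2.imread("pics/top7.png");b=cv2.imread("pics/side7.png")
o=np.zeros((600,800,3),np.uint8)
o[:400,:400]=cv2.resize(t[170:250,225:305],(400,400),interpolation=cv2.INTER_CUBIC);o[:600,400:]=cv2.resize(b[185:335,220:320+40],(400,429),interpolation=cv2.INTER_CUBIC)[:600] if 0 else cv2.copyMakeBorder(cv2.resize(b[185:335,220:360],(400,429),interpolation=cv2.INTER_CUBIC),0,171,0,0,0);cv2.imwrite("pics/c7.png",o)
E
```

```text
time_s: 31.3
tool_pos: [0.426, 0.0871, 0.346]
eef_rot: [-0.0, 0.999, 0.046, 0.002]
ft_force: [-0.2, -0.0, -0.5]
grip_width: 0.0503
```

View pics/c7.png

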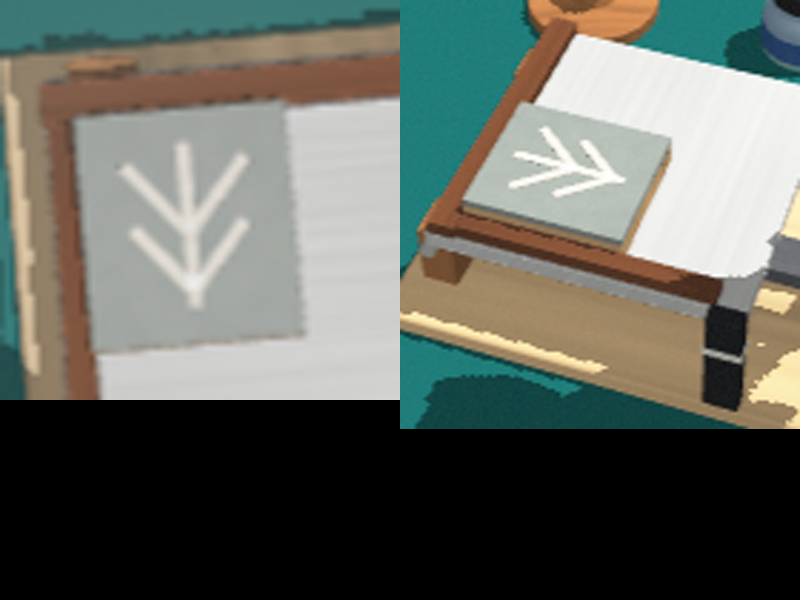

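The block lies flat with its edges parallel to the stops, and there is no gap at the far edge (left crop row ~110) or the left edge (col ~80). The robot is clear, so I'm handing in.

```bash
python3 -c "from workcell import *;print(sign_off())"
```

```text
the job is handed in; nothing more can be done
None
```

The bed is level and the lino block sits flush against both stops. I handed the job in at about 31 s of the 61 s allowed; sign-off reports no verdict.

- **Bed:** I turned the knob clockwise about 92° in one grasp. Touching the bed with the fingertips near its front and back edges gave 70.6 and 70.5 mm, so it is level within about 0.003 rad. I made this check before the pushes.
- **Block:** I pushed it to the far stop, then the left stop, then nudged it once more toward the far stop. The final nudge met resistance at the same place as the first push (x -28.8 against -29.0 mm). The last pictures show the block flat and square, with no gap at either stop.
- **Robot:** It had backed clear before hand-in. I never worked near the brayer, jar or baren, but I did not measure their final positions.

**Checks that disagreed or could not be made:**
- The red tab is hidden behind its post in the side view, so I could not compare it with the white band.
- Camera calibration left errors of 1–3 px (one stop-corner check was off by about 8 px), so I relied on the touch heights for level.
- My first move command was refused for missing fields, and nothing moved.

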